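# Lock the coupling nut on a rack foot

## Robot

A 6-joint arm with a two-finger parallel gripper is mounted at the origin on the work surface. World frame = base frame: x ahead of the robot, y to its left, z up, the work surface at z = 0. Lengths are in m, angles in rad, forces in N, time in s.
With the tool pointing down it reaches from about 0.35 to 0.725 m from the base axis. Payload 6 kg.
Tool frame: the origin (TCP) lies midway between the tips of the shut fingers; the grasp point (between the pads) lies 19 mm behind it; x points along the fingers, y is the direction in which the jaws open and shut, and the axes are right-handed (so a half turn about x gives the same grasp; the last joint's range is limited). The gripper opens to 85 mm and grips with 20 to 120 N. Pads are 22 mm wide; open, the fingers measure 114 mm over their backs; the gripper's body (76 mm by 85 mm) begins 54 mm behind the grasp point. The pads swing forward as they close: fully open they stand 13 mm farther back than shut.
Start: joints at [-0.879, 0.04, 0.085, 0, -1.615, -0.334], TCP at [0.21, -0.562, 0.231] pointing down, gripper open.
Joint ranges: [-2.56, 2.56], [-1.29, 2.01], [-1.08, 1.49], [-3.29, 1.98], [-2.81, -0.18], [-2.99, 2.99]. Speed limits (rad/s): [2.57, 2.57, 3.01, 3.14, 3.14, 3.14].

## Interface

Orientations are given as a 3x3 rotation matrix whose columns are the frame's x, y, z axes.
In Python, from station import observe, camera, camera_model, finish_job, boxes_of gives the robot as it stands.
- The arm moves only by the tool step_arm, never from a script. Its argument "commands" is a list of rows, each a list of 7 numbers: the turn, a rotation vector about the tool's x, y, z in rad, then the shift along the tool's x, y, z in m, then the opening, from 0 (shut) to 1 (fully open). In form: [[ax, ay, az, dx, dy, dz, grip], ...]. A call has 1 to 5 rows; each row is the pose to reach, as a shift and turn from the pose measured when the call began, along the tool's axes at that moment; what a row does not reach only later rows make up. A row lasts 1/8 s, in which the tool goes at most 62.5 mm and 10.7 degrees, less where a joint would pass 70% of its speed; a pose out of reach is approached as far as the arm can. A call with a gripper value outside its range is refused whole. The fingers move at their own pace and stop on an object; "squeeze" is the grip in N (left out, the last holds). Time passes only in rows, so rows that repeat a pose let the fingers close. It gives the time, the measured TCP pose, the force and the opening at its end, in the units of the state.
- observe(): the state, without advancing time (a new reading comes with each control period).
- camera(name): name is "scene" or "side" or "wrist"; returns (picture, depth): 480x640x3 uint8, blue, green, red; 480x640 float32, m along the optical axis (not along the pixel's ray), 0 where there is no reading.
- camera_model(name): a dict with "fx", "fy", "cx", "cy" (pixels), "D" ([k1, k2, p1, p2, k3] as OpenCV has them; the pictures are not rectified), "T" (4x4, takes a point from camera to world coordinates). Camera axes: x right, y down, z forward; pixel columns grow to the right and rows downward; lengths in m; the calibration is good to about 2 mm. A picture is of the moment at which its call begins: read the wrist's pose just before it. camera_model takes no time and is no camera call; for the wrist camera it gives the pose at the moment of the call.
- finish_job(): hands the job in, once; it reports no verdict.
Trained networks look in the newest picture that a camera, given by its name, has taken for a name from the list of things; names that differ only in an ending like _2 or _b are one class to them, and where a whole thing is asked for, a point or a joint stands for the part that bears it (a point fixed in the world has none). Each returns a list of dicts, best first, with "conf" (0 to 1); they miss things now and then, are a little off and sometimes report something else, mostly with a low value. They report only what shows in the picture. A call takes as long as a camera call.
- boxes_of(name, camera): "at" ([x, y, z] in m, in the coordinates of the camera as it stood for that picture, good to about 4 mm: the middle of the surface that is visible of it).
The state is a dict: "time_s": time; "joint_positions": joint angles; "qvel": joint speeds; "joint_torque": joint torques, N m; "position": TCP position; "tool_rot": TCP orientation; "contact_force": force on the tool from outside, world axes, zero at the start; "wrist_torque": the same for the moment, N m; "opening": finger opening in m.
Only numpy, scipy, OpenCV 4.12 (cv2) and the standard library are available. Lean on these libraries where they do the work, as an engineer would, in place of code of your own. Each camera call takes 0.05 s, during which the arm holds its last target.

## Task

Two rack levelling feet are bolted to the bench. On the one with the square base plate, first turn the tall hexagonal coupling nut by hand, clockwise seen from above, all the way until it is finger-tight against its stop; then swing the spanner that sits on the lock nut just below it counter-clockwise, all the way to its stop, to lock the joint. Let go of both; the foot with the round base is already finished.

Things in the scene. Friction and masses are not known exactly. Their poses are not given: they have to be found in the camera images.
- coupling_nut (a joint): Turn of the tall steel hexagonal coupling nut on the upright stem of the foot with the square base plate (100 x 100 x 8 mm, fixed). Rad, 0 to 1.6, growing clockwise seen from above; 1.6 is the hard stop (finger-tight). Starts at 0.5 to 0.8. Does not rise or sink; friction 0.1 N m; stays where left. The round-based foot has a like nut, locked solid, and no spanner.
- coupling_top (a point): Centre of the top face of that nut, on the turning axis, 119 mm above the bench. Nut 30 mm across flats, 35 across corners, 60 tall: its flats span 59 to 119 mm above the bench. A 20 mm stem stands 9 mm out of its top. Frame turns with the nut: z up, x normal to one pair of flats (others every 60 degrees). From 58 mm down are lock nut and spanner ring (52 mm wide).
- lock_wrench (a joint): Swing of the short light-metal ring spanner, captive on the lock nut under the coupling nut, about the same upright axis. Rad, 0 to 0.8, growing counter-clockwise seen from above; 0.8 is the hard stop (locked). Starts at 0 to 0.2. Friction 0.25 N m; stays where left; does not lift off.
- wrench_grip (a point): Grip point on the spanner's handle, 135 mm out from the turning axis, 47 mm above the bench, at mid-thickness. Frame turns with the spanner: x outwards along the handle, z up. Handle: a straight level bar 16 mm wide, 12 mm thick (41 to 53 mm above the bench), free air below; its round end, 24 mm across, reaches 197 mm from the axis.

How it is judged:
By the outcome, as a careful person would: the job done as asked, in the order asked, and still so for the second after the job is handed in, with the robot touching nothing.
It also fails if it takes over 45 s, if anything falls off the work surface, if the arm or the gripper's body presses on something with over 40 N, if the wrist force passes 120 N, or if a joint passes its speed limit or range.

## Working session

There is one attempt and no reset: what is moved stays moved. The work goes in short steps, Python scripts to look and compute and a tool call to move; the robot and the scene stay as the last step left them, time stands still between calls to the robot, and variables do not carry over. Pictures are saved under pics/ and viewed, and the job is handed in when it is done.

Besides the shell and the picture viewer there is one more tool, called by a JSON object that holds its "fn" and its "kwargs", one argument or row to a line. step_arm: Moves the arm, as the interface text tells. Its arguments: {"type":"object","properties":{"commands":{"type":"array"},"squeeze":{"type":"number"}},"required":["commands"]}

```bash
ls; mkdir -p pics
cat > h.py <<'E'
import numpy as np, cv2
from station import *
np.set_printoptions(precision=4,suppress=True)
def towld(name,p,T=None):
    T=np.array(camera_model(name)['T']) if T is None else T
    return (T@np.r_[p,1])[:3]
def proj(name,P):
    m=camera_model(name);T=np.linalg.inv(np.array(m['T']))
    K=np.array([[m['fx'],0,m['cx']],[0,m['fy'],m['cy']],[0,0,1]])
    P=np.atleast_2d(P); r,_=cv2.Rodrigues(T[:3,:3])
    return cv2.projectPoints(P.astype(float),r,T[:3,3],K,np.array(m['D'],float))[0][:,0]
def cloud(name,depth):
    m=camera_model(name);T=np.array(m['T'])
    K=np.array([[m['fx'],0,m['cx']],[0,m['fy'],m['cy']],[0,0,1]])
    v,u=np.mgrid[0:480,0:640]
    uv=np.stack([u,v],-1).reshape(-1,1,2).astype(float)
    n=cv2.undistortPoints(uv,K,np.array(m['D'],float))[:,0]
    d=depth.reshape(-1)
    P=np.c_[n*d[:,None],d]
    W=P@T[:3,:3].T+T[:3,3]
    W[d==0]=np.nan
    return W.reshape(480,640,3)
E
python3 - <<'E'
from h import *
s=observe();print(s)
for c in ['scene','side','wrist']:
    im,d=camera(c);cv2.imwrite(f'pics/a_{c}.png',im);np.save(f'pics/a_{c}.npy',cloud(c,d))
    for n in ['coupling_nut','lock_wrench','wrench_grip','coupling_top']:
        for b in boxes_of(n,c): print(c,n,b['conf'],towld(c,b['at']))
E
```

```text
pics
{'time_s': 0.0, 'joint_positions': array([-0.8793,  0.0408,  0.0838, -0.0005, -1.6155, -0.3337]), 'qvel': array([ 0.0016, -0.0022, -0.0005, -0.0012, -0.0008,  0.0017]), 'joint_torque': array([ -0.0006, -36.8203,  34.741 ,   6.9325,  -0.0056,   0.    ]), 'position': array([ 0.2101, -0.5617,  0.2302]), 'tool_rot': array([[-0.0008, -0.3502,  0.9367],
       [ 0.0017,  0.9367,  0.3502],
       [-1.    ,  0.0018, -0.0001]]), 'contact_force': array([-0.025 , -0.1072, -0.7542]), 'wrist_torque': array([-0.0486, -0.0043,  0.0185]), 'opening': 0.08575141872121617}
scene coupling_nut 0.63 [ 0.5568 -0.1721  0.0952]
scene lock_wrench 0.87 [ 0.5368 -0.2496  0.0577]
scene coupling_top 0.68 [ 0.5617 -0.1666  0.0956]
side coupling_nut 0.68 [ 0.5381 -0.1642  0.0933]
side lock_wrench 0.97 [ 0.5298 -0.2331  0.0501]
side wrench_grip 0.6 [ 0.5285 -0.2323  0.0489]
side coupling_top 0.69 [ 0.5424 -0.1636  0.0907]
```

View pics/a_scene.png

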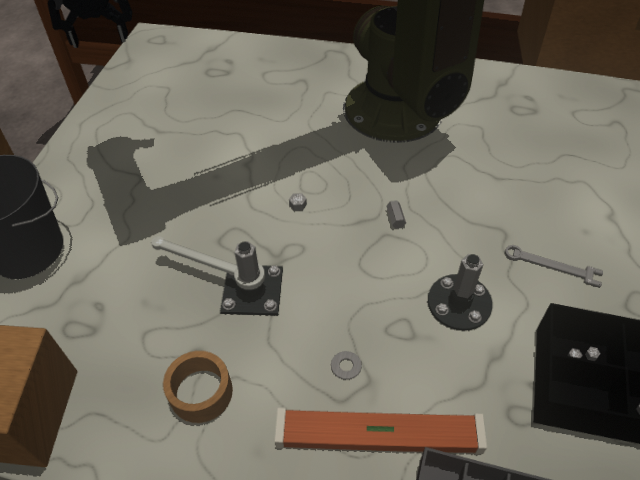

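View pics/a_side.png

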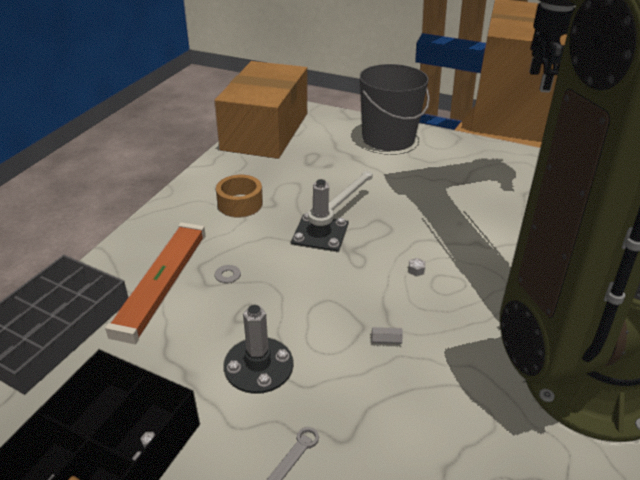

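View pics/a_wrist.png

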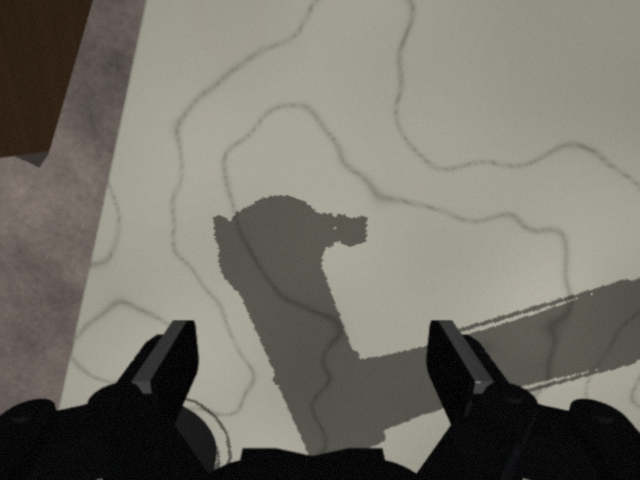

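The scene picture shows the square foot with its nut top near (245,248) and the spanner end at (157,243). The round foot is at (465,290). Next I'll fit the axis, handle and hexagon from the depth data.

Run:
```python
from h import *
from scipy.optimize import least_squares
A=[];H=[];S=[]
for c in ['scene','side']:
    W=np.load(f'pics/a_{c}.npy').reshape(-1,3)
    r=np.hypot(W[:,0]-.548,W[:,1]+.165)
    n=W[(r<.03)&(W[:,2]>.066)&(W[:,2]<.116)]; 
    t=W[(r<.03)&(W[:,2]>.117)]
    h=W[(r<.23)&(r>.04)&(W[:,2]>.035)&(W[:,2]<.062)]
    print(c,len(n),n.mean(0),len(t),t.mean(0) if len(t) else 0,t[:,2].max() if len(t) else 0,len(h),h.mean(0))
    e=h[np.argsort(-np.hypot(h[:,0]-.548,h[:,1]+.165))[:5]];print(' end',e.mean(0))
    A.append(n);H.append(h)
    q=h[:,:2]-h[:,:2].mean(0);u=np.linalg.svd(q)[2][0] if len(h)<5000 else 0
    u=u*np.sign(-u[1]);print(' dir',u,np.degrees(np.arctan2(u[1],u[0])))
def hexd(p,X):
    q=X[:,:2]-p[:2]; a=p[2]+np.arange(6)*np.pi/3
    return (q@np.array([np.cos(a),np.sin(a)])).max(1)-.015
for nm,X in [('scene',A[0]),('side',A[1]),('both',np.vstack(A))]:
  best=None
  for th in np.radians(np.arange(0,60,5)):
    s=least_squares(hexd,[.55,-.165,th],args=(X,),loss='soft_l1',f_scale=.0015)
    if best is None or s.cost<best.cost: best=s
  print(nm,best.x[:2],np.degrees(best.x[2])%60,best.cost,np.abs(best.fun).mean())
```

```text
scene 385 [ 0.5601 -0.1731  0.0915] 257 [ 0.5533 -0.1761  0.1234] 0.13151148774968457 1964 [ 0.6426 -0.2392  0.0489]
 end [ 0.7725 -0.1964  0.0449]
 dir [-0.8937 -0.4487] -153.3421324782569
side 341 [ 0.5441 -0.1652  0.0913] 129 [ 0.5474 -0.172   0.1225] 0.1292255181132691 958 [ 0.6358 -0.2351  0.0471]
 end [ 0.7666 -0.2277  0.0476]
 dir [-0.8838 -0.468 ] -152.09861128768824
scene [ 0.5497 -0.1778] 31.060465805070464 0.00010410251896701823 0.0006034603592493414
side [ 0.5491 -0.1764] 31.87376830421962 0.0002913121979977053 0.0012159815345897341
both [ 0.5494 -0.1771] 31.877334397051083 0.00046498151705069225 0.0010134858292900131
```

Run:
```python
from h import *
c0=np.array([.5494,-.1771])
allh=[]
for c in ['scene','side']:
    W=np.load(f'pics/a_{c}.npy').reshape(-1,3)
    d=W[:,:2]-c0; r=np.hypot(*d.T); a=np.degrees(np.arctan2(d[:,1],d[:,0]))
    h=W[(r<.22)&(r>.05)&(W[:,2]>.038)&(W[:,2]<.062)&(a<-80)&(a>-160)]
    d=h[:,:2]-c0;q=h[:,:2]-np.median(h[:,:2],0);u=np.linalg.svd(q-q.mean(0))[2][0];u*=np.sign(-u[1])
    r=np.hypot(*d.T)
    print(c,len(h),h.mean(0),'dir',np.degrees(np.arctan2(u[1],u[0])),'mean bearing',np.degrees(np.median(np.arctan2(d[:,1],d[:,0]))),'rmax',r.max(),'z',np.percentile(h[:,2],[5,50,95]))
```

```text
scene 769 [ 0.5292 -0.2981  0.0521] dir -100.91466255803601 mean bearing -99.01707614587352 rmax 0.1970930169735196 z [0.0457 0.0527 0.0557]
side 392 [ 0.5231 -0.2964  0.0505] dir -100.72332146896592 mean bearing -103.02327986244826 rmax 0.19742362357362386 z [0.0435 0.0513 0.0541]
```

```bash
cat >> h.py <<'E'
from scipy.spatial.transform import Rotation as Ro
def go(x,y,z,yaw):
    s=observe();R0=np.array(s['tool_rot']);a=np.radians(yaw)
    Y=np.array([np.cos(a),np.sin(a),0]);X=np.array([0,0,-1.]);R=np.c_[X,Y,np.cross(X,Y)]
    rv=Ro.from_matrix(R0.T@R).as_rotvec();t=R0.T@(np.array([x,y,z])-s['position'])
    print('row',np.round(rv,3).tolist(),np.round(t,4).tolist())
def st():
    s=observe();R=s['tool_rot'];print(s['time_s'],s['position'],'yaw',np.degrees(np.arctan2(R[1,1],R[0,1])),'F',s['contact_force'],'M',s['wrist_torque'],'op',s['opening'],'j',s['joint_positions'])
E
python3 -c "
from h import *
go(.5494,-.1771,.23,151.5)"
```

```text
row [-0.716, -0.0, -0.0] [0.0013, 0.2417, 0.4526]
```

{"fn": "step_arm", "kwargs": {
  "commands": [
    [-0.14,0,0,0.0,0.029,0.054,1],
    [-0.29,0,0,0.0,0.058,0.108,1],
    [-0.43,0,0,0.0,0.087,0.162,1],
    [-0.57,0,0,0,0.116,0.216,1],
    [-0.716,0,0,0.0,0.145,0.27,1]
  ]
}}

```text
time_s: 1.38
position: [0.4133, -0.3299, 0.2316]
tool_rot: [[0.001, -0.881, 0.473], [-0.0, 0.473, 0.881], [-1.0, -0.001, 0.0]]
contact_force: [0.8, -0.6, -0.0]
opening: 0.0858
```

```bash
python3 -c "
from h import *
st();go(.5494,-.1771,.23,151.5)"
```

```text
1.375 [ 0.4133 -0.3299  0.2316] yaw 151.79684942020953 F [ 0.7758 -0.5728 -0.0275] M [-0.0693 -0.1003 -0.0488] op 0.08584358390484652 j [-0.293  -0.1505 -0.0976 -0.     -1.6228 -0.1993]
row [0.005, 0.0, 0.001] [0.0017, -0.0477, 0.199]
```

{"fn": "step_arm", "kwargs": {
  "commands": [
    [0,0,0,0.0,-0.012,0.05,1],
    [0,0,0,0.0,-0.024,0.1,1],
    [0,0,0,0.0,-0.036,0.15,1],
    [0.005,0,0,0.002,-0.048,0.199,1],
    [0.005,0,0,0.002,-0.048,0.199,1]
  ]
}}

```text
time_s: 2.0
position: [0.551, -0.1746, 0.2284]
tool_rot: [[-0.001, -0.881, 0.474], [0.0, 0.474, 0.881], [-1.0, 0.001, -0.0]]
contact_force: [0.5, -0.8, -0.3]
opening: 0.085
```

Run:
```python
from h import *
st();go(.5494,-.1771,.081,151.5)
im,d=camera('wrist')
a=np.radians(31.5+30+60*np.arange(6));P=np.c_[.5494+.01732*np.cos(a),-.1771+.01732*np.sin(a),np.full(6,.119)]
cv2.imwrite('pics/b0.png',im)
for p in proj('wrist',P): cv2.circle(im,tuple(int(round(v)) for v in p),2,(0,0,255),-1)
b=np.radians(-100.9)
for r in (.05,.135,.19):
  p=proj('wrist',[.5494+r*np.cos(b),-.1771+r*np.sin(b),.053])[0];cv2.circle(im,tuple(int(round(v)) for v in p),3,(0,255,0),-1)
cv2.imwrite('pics/b.png',im)
```

```text
2.0 [ 0.551  -0.1746  0.2284] yaw 151.7165700262082 F [ 0.4757 -0.8021 -0.2774] M [-0.0812  0.0937 -0.071 ] op 0.08504697872641957 j [ 0.0397 -0.0175  0.0215 -0.0004 -1.6109 -0.5333]
row [0.004, -0.0, -0.001] [0.1474, 0.0001, -0.0029]
```

View pics/b.png

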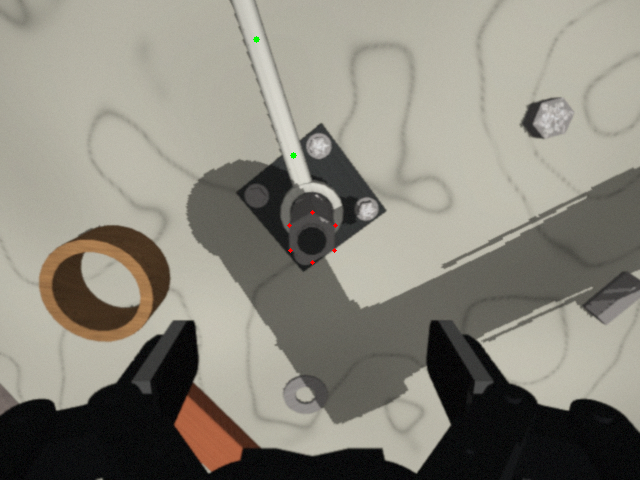

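The wrist view shows the nut top at about (312,240), and the projected hexagon and handle points fall on it to within a few pixels. I'll zoom in to check.

Run:
```python
import cv2,numpy as np
o=[]
for f in ['b0','b']:
    im=cv2.imread(f'pics/{f}.png')[170:290,262:362];o.append(cv2.convertScaleAbs(cv2.resize(im,None,fx=4,fy=4,interpolation=cv2.INTER_CUBIC),alpha=2))
cv2.imwrite('pics/bz.png',np.hstack(o))
```

```text
(no output)
```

View pics/bz.png

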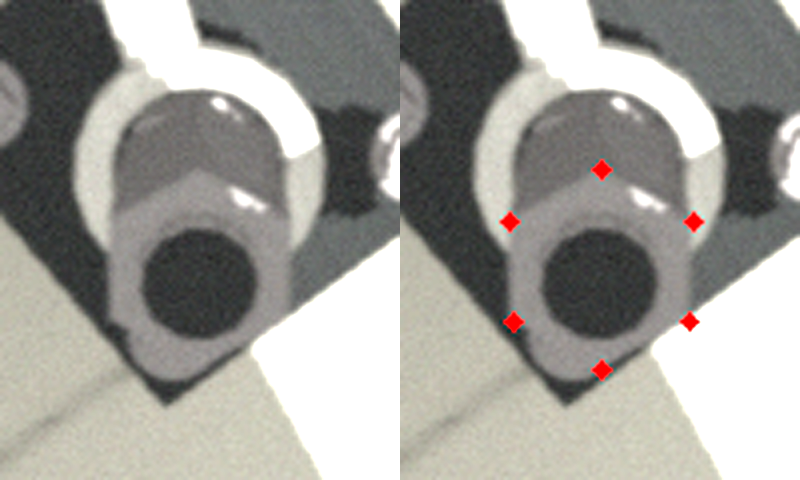

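Both the hexagon angle and the position agree. Now I'll descend and grip.

{"fn": "step_arm", "kwargs": {
  "commands": [
    [0,0,0,0.0,0.0,-0.003,1],
    [0.004,0,0,0.04,0,-0.003,1],
    [0.004,0,0,0.08,0,-0.003,1],
    [0.004,0,0,0.12,0,-0.003,1],
    [0.004,0,0,0.148,0,-0.003,1]
  ]
}}

```text
time_s: 2.68
position: [0.5474, -0.1797, 0.0794]
tool_rot: [[-0.002, -0.877, 0.48], [0.0, 0.48, 0.877], [-1.0, 0.001, -0.001]]
contact_force: [0.7, -0.1, 0.7]
opening: 0.0854
```

```bash
python3 -c "
from h import *
st();go(.5494,-.1771,.081,151.5)"
```

```text
2.675 [ 0.5474 -0.1797  0.0794] yaw 151.31760011007415 F [ 0.6821 -0.0636  0.7026] M [ 0.015  -0.0066  0.0174] op 0.08540125825461292 j [ 0.0307  0.0143 -0.2191 -0.0001 -1.339  -0.5313]
row [-0.003, -0.001, -0.001] [-0.0016, -0.0005, 0.0033]
```

{"fn": "step_arm", "kwargs": {
  "commands": [
    [0,0,0,0,0,0.002,0],
    [0,0,0,0,0,0.002,0],
    [0,0,0,0,0,0.002,0],
    [0,0,0,0,0,0.002,0],
    [0,0,0,0,0,0.002,0]
  ],
  "squeeze": 50
}}

```text
time_s: 3.3
position: [0.5494, -0.1785, 0.0815]
tool_rot: [[0.002, -0.877, 0.48], [-0.001, 0.48, 0.877], [-1.0, -0.002, -0.0]]
contact_force: [0.9, -1.2, 5.9]
opening: 0.0292
```

```bash
python3 -c "
from h import *
st();go(.5494,-.1771,.081,151.5)"
```

```text
3.3 [ 0.5494 -0.1785  0.0815] yaw 151.3231986871821 F [ 0.892  -1.1693  5.9371] M [-0.2221 -0.0358 -0.0894] op 0.02924643773837642 j [ 0.0338  0.014  -0.216   0.0012 -1.3392 -0.5345]
row [-0.003, -0.0, 0.002] [0.0005, 0.0007, 0.0012]
```

{"fn": "step_arm", "kwargs": {
  "commands": [
    [0.14,0,0,0,0,0,0],
    [0.28,0,0,0,0,0,0],
    [0.42,0,0,0,0,0,0],
    [0.56,0,0,0,0,0,0],
    [0.7,0,0,0,0,0,0]
  ]
}}

```text
time_s: 3.92
position: [0.5487, -0.1777, 0.0815]
tool_rot: [[-0.0, -0.358, 0.934], [0.0, 0.934, 0.358], [-1.0, 0.0, -0.0]]
contact_force: [-4.1, 3.9, 3.7]
opening: 0.0294
```

```bash
python3 -c "
from h import *
st()"
```

```text
3.925 [ 0.5487 -0.1777  0.0815] yaw 110.98579578981374 F [-4.0532  3.871   3.6547] M [1.1762 1.2589 0.1097] op 0.029381388048081755 j [ 0.0344  0.0134 -0.216  -0.0002 -1.3415 -1.2389]
```

{"fn": "step_arm", "kwargs": {
  "commands": [
    [0.05,0,0,0,0,0,0],
    [0.1,0,0,0,0,0,0],
    [0.13,0,0,0,0,0,0]
  ]
}}

```text
time_s: 4.3
position: [0.5486, -0.1774, 0.0815]
tool_rot: [[-0.0, -0.233, 0.972], [0.0, 0.972, 0.233], [-1.0, 0.001, -0.0]]
contact_force: [-0.5, 1.1, 0.1]
opening: 0.0294
```

```bash
python3 -c "
from h import *
st()"
```

```text
4.3 [ 0.5486 -0.1774  0.0815] yaw 103.49681501105981 F [-0.5085  1.0632  0.0887] M [0.1757 0.159  0.0831] op 0.029422654350651486 j [ 0.0347  0.0133 -0.216  -0.0005 -1.3418 -1.3698]
```

{"fn": "step_arm", "kwargs": {
  "commands": [
    [0.04,0,0,0,0,0,0],
    [0.07,0,0,0,0,0,0]
  ]
}}

```text
time_s: 4.55
position: [0.5486, -0.1773, 0.0815]
tool_rot: [[-0.0, -0.164, 0.986], [0.001, 0.986, 0.164], [-1.0, 0.001, -0.0]]
contact_force: [0.0, 1.1, 0.8]
opening: 0.0296
```

```bash
python3 -c "
from h import *
st()"
```

```text
4.55 [ 0.5486 -0.1773  0.0815] yaw 99.429499009275 F [0.03   1.1454 0.8081] M [0.013  0.068  0.1407] op 0.02956135018898606 j [ 0.0348  0.0133 -0.216  -0.0006 -1.342  -1.4409]
```

{"fn": "step_arm", "kwargs": {
  "commands": [
    [0.04,0,0,0,0,0,0],
    [0.07,0,0,0,0,0,0]
  ]
}}

```text
time_s: 4.8
position: [0.5484, -0.1772, 0.0816]
tool_rot: [[-0.001, -0.095, 0.995], [0.0, 0.995, 0.095], [-1.0, 0.0, -0.001]]
contact_force: [-0.4, 0.2, 0.3]
opening: 0.0296
```

```bash
python3 -c "
from h import *
st()"
```

```text
4.8 [ 0.5484 -0.1772  0.0816] yaw 95.45103514303385 F [-0.3586  0.2104  0.2741] M [-0.0171  0.3825  1.7632] op 0.0296153602169601 j [ 0.0351  0.0132 -0.2161 -0.0005 -1.3425 -1.5106]
```

{"fn": "step_arm", "kwargs": {
  "commands": [
    [0.04,0,0,0,0,0,0],
    [0.06,0,0,0,0,0,0]
  ]
}}

```text
time_s: 5.05
position: [0.5488, -0.1771, 0.0817]
tool_rot: [[-0.0, -0.034, 0.999], [0.0, 0.999, 0.034], [-1.0, 0.0, -0.0]]
contact_force: [0.8, -0.5, -0.2]
opening: 0.0295
```

```bash
python3 -c "
from h import *
st()"
```

```text
5.05 [ 0.5488 -0.1771  0.0817] yaw 91.9686874349025 F [ 0.8218 -0.5455 -0.198 ] M [-0.0574 -0.274   1.01  ] op 0.029544050460539224 j [ 0.0354  0.0132 -0.2159 -0.0004 -1.342  -1.5717]
```

{"fn": "step_arm", "kwargs": {
  "commands": [
    [0,0,0,0,0,0,0],
    [0,0,0,0,0,0,0],
    [0.03,0,0,0,0,0,0]
  ],
  "squeeze": 90
}}

```text
time_s: 5.42
position: [0.5487, -0.1771, 0.0817]
tool_rot: [[-0.001, -0.005, 1.0], [0.0, 1.0, 0.005], [-1.0, 0.0, -0.001]]
contact_force: [-1.0, -0.6, 0.6]
opening: 0.0294
```

```bash
python3 -c "
from h import *
st()"
```

```text
5.425 [ 0.5487 -0.1771  0.0817] yaw 90.29706198187871 F [-0.9818 -0.6168  0.5894] M [-0.1029  0.2528  2.8101] op 0.02944678502249575 j [ 0.0355  0.0131 -0.2159 -0.0002 -1.3423 -1.6011]
```

The moment about z is 2.8 N m, against about 0.1 N m while turning freely, so the nut is at its stop. I'll release it while still biased against the stop, then rise.

{"fn": "step_arm", "kwargs": {
  "commands": [
    [0,0,0,0,0,0,1],
    [0,0,0,0,0,0,1],
    [0,0,0,0,0,0,1],
    [0,0,0,0,0,0,1]
  ]
}}

```text
time_s: 5.92
position: [0.5487, -0.1771, 0.0818]
tool_rot: [[-0.001, -0.005, 1.0], [0.0, 1.0, 0.005], [-1.0, 0.0, -0.001]]
contact_force: [-0.5, 0.8, -1.1]
opening: 0.0855
```

{"fn": "step_arm", "kwargs": {
  "commands": [
    [0,0,0,-0.04,0,0,1],
    [0,0,0,-0.08,0,0,1],
    [0,0,0,-0.12,0,0,1],
    [0,0,0,-0.14,0,0,1],
    [0,0,0,-0.14,0,0,1]
  ]
}}

```text
time_s: 6.55
position: [0.5493, -0.1771, 0.2229]
tool_rot: [[0.002, -0.005, 1.0], [0.0, 1.0, 0.005], [-1.0, 0.0, 0.002]]
contact_force: [0.3, -0.4, -0.6]
opening: 0.0855
```

Run:
```python
from h import *
from scipy.optimize import least_squares
st()
im,d=camera('wrist');W=cloud('wrist',d);c0=np.array([.5494,-.1771])
cv2.imwrite('pics/c0.png',im)
p=proj('wrist',[*c0,.119])[0];print(p)
u,v=p.astype(int)
cr=im[max(v-70,0):v+60,u-60:u+60];cv2.imwrite('pics/c.png',cv2.convertScaleAbs(cv2.resize(cr,None,fx=4,fy=4,interpolation=cv2.INTER_CUBIC),alpha=2))
for yaw in (90.3,91.5,93,95):
  a=np.radians(yaw+30+60*np.arange(6));P=np.c_[c0[0]+.01732*np.cos(a),c0[1]+.01732*np.sin(a),np.full(6,.119)]
  print(yaw,((proj('wrist',P)-[u-60,v-70])*4).round().tolist())
for n in ['lock_wrench','wrench_grip']:
    for b in boxes_of(n,'wrist'): print(n,b['conf'],towld('wrist',b['at']))
x=W.reshape(-1,3);dd=x[:,:2]-c0;r=np.hypot(*dd.T);a=np.degrees(np.arctan2(dd[:,1],dd[:,0]))
h=x[(r<.22)&(r>.05)&(x[:,2]>.04)&(x[:,2]<.062)&(a<-60)&(a>-160)]
q=h[:,:2]-h[:,:2].mean(0);w=np.linalg.svd(q)[2][0];w*=np.sign(-w[1]);print(len(h),np.degrees(np.arctan2(w[1],w[0])),np.degrees(np.median(np.arctan2(*(h[:,:2]-c0).T[::-1]))))
```

```text
6.55 [ 0.5493 -0.1771  0.2229] yaw 90.26192931731316 F [ 0.2914 -0.4447 -0.5893] M [ 0.0049 -0.0293  0.0144] op 0.08548459127261407 j [ 0.0353 -0.0229  0.0063 -0.0003 -1.5981 -1.6015]
[310.848  244.7747]
90.3 [[337.0, 232.0], [243.0, 179.0], [150.0, 232.0], [152.0, 333.0], [243.0, 383.0], [335.0, 333.0]]
91.5 [[336.0, 230.0], [241.0, 179.0], [149.0, 234.0], [153.0, 335.0], [246.0, 383.0], [336.0, 332.0]]
93 [[334.0, 228.0], [238.0, 179.0], [147.0, 236.0], [154.0, 337.0], [248.0, 383.0], [338.0, 329.0]]
95 [[332.0, 225.0], [234.0, 180.0], [146.0, 239.0], [157.0, 340.0], [252.0, 382.0], [339.0, 326.0]]
lock_wrench 0.73 [ 0.529  -0.2659  0.0518]
wrench_grip 0.98 [ 0.5281 -0.2629  0.0516]
4127 -100.59236568537611 -101.54233248780717
```

View pics/c.png

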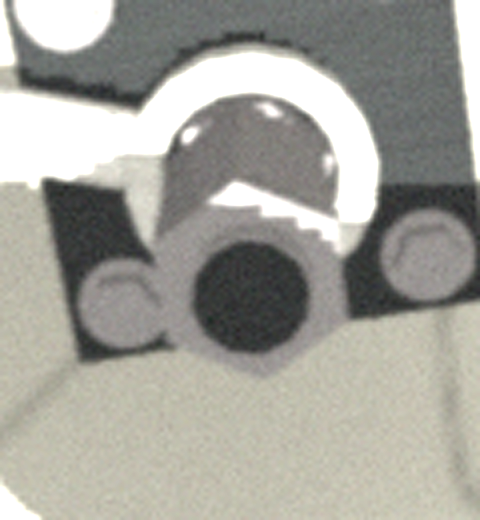

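The released nut's corners sit at about (236,180), (348,320) and (263,375) in the crop, so its flats stand near 97°. That fits a stop between 99° and 95.5°, with the pads slipping slightly after that. To be sure, I'll regrip it aligned and see whether it resists at once.

```bash
python3 -c "
from h import *
go(.5492,-.1773,.081,97.5)"
```

```text
row [-0.126, -0.003, -0.001] [0.1386, -0.0006, 0.0015]
```

{"fn": "step_arm", "kwargs": {
  "commands": [
    [-0.126,-0.003,0,0.03,0,0.0,1],
    [-0.126,-0.003,0,0.07,0,0.0,1],
    [-0.126,-0.003,0,0.11,0,0.0,1],
    [-0.126,-0.003,0,0.14,0,0.0,1],
    [-0.126,-0.003,0,0.14,0,0.0,1]
  ]
}}

```text
time_s: 7.32
position: [0.5452, -0.1765, 0.0754]
tool_rot: [[-0.008, -0.13, 0.991], [0.002, 0.992, 0.13], [-1.0, 0.003, -0.008]]
contact_force: [-0.7, 0.5, -0.1]
opening: 0.0854
```

{"fn": "step_arm", "kwargs": {
  "commands": [
    [0,0,0,0,0,0,0],
    [0,0,0,0,0,0,0],
    [0,0,0,0,0,0,0],
    [0,0,0,0,0,0,0],
    [0,0,0,0,0,0,0]
  ],
  "squeeze": 100
}}

```text
time_s: 7.95
position: [0.5458, -0.1774, 0.077]
tool_rot: [[-0.006, -0.13, 0.991], [0.0, 0.992, 0.13], [-1.0, 0.001, -0.006]]
contact_force: [0.4, -4.9, 3.9]
opening: 0.0289
```

```bash
python3 -c "
from h import *
st()"
```

```text
7.95 [ 0.5458 -0.1774  0.077 ] yaw 97.47062078744239 F [ 0.3752 -4.9463  3.8571] M [-1.5106 -0.0999  0.2355] op 0.028928052387857298 j [ 0.0349  0.0137 -0.2241 -0.0004 -1.3388 -1.4752]
```

{"fn": "step_arm", "kwargs": {
  "commands": [
    [0.01,0,0,0,0,0,0],
    [0.02,0,0,0,0,0,0]
  ]
}}

```text
time_s: 8.2
position: [0.5459, -0.1774, 0.0771]
tool_rot: [[-0.006, -0.112, 0.994], [-0.0, 0.994, 0.112], [-1.0, 0.001, -0.006]]
contact_force: [-0.9, -3.4, 0.9]
opening: 0.0287
```

```bash
python3 -c "
from h import *
st()"
```

```text
8.2 [ 0.5459 -0.1774  0.0771] yaw 96.4110429645828 F [-0.8564 -3.3677  0.9327] M [-0.8531 -0.0663  1.9173] op 0.028676758304761508 j [ 0.0351  0.0137 -0.2241 -0.0001 -1.3389 -1.494 ]
```

One degree of turn gave 1.9 N m at once, so the nut was at its stop. Release and rise.

{"fn": "step_arm", "kwargs": {
  "commands": [
    [0,0,0,0,0,0,1],
    [0,0,0,0,0,0,1],
    [0,0,0,0,0,0,1],
    [0,0,0,0,0,0,1]
  ]
}}

```text
time_s: 8.7
position: [0.5459, -0.1773, 0.077]
tool_rot: [[-0.006, -0.111, 0.994], [0.0, 0.994, 0.111], [-1.0, 0.001, -0.006]]
contact_force: [0.5, -0.5, 0.6]
opening: 0.0854
```

{"fn": "step_arm", "kwargs": {
  "commands": [
    [0,0,0,-0.04,0,0,1],
    [0,0,0,-0.08,0,0,1],
    [0,0,0,-0.12,0,0,1],
    [0,0,0,-0.13,0,0,1]
  ]
}}

```text
time_s: 9.2
position: [0.5477, -0.1776, 0.2107]
tool_rot: [[-0.001, -0.111, 0.994], [-0.001, 0.994, 0.111], [-1.0, -0.001, -0.001]]
contact_force: [-0.3, 0.5, -0.8]
opening: 0.0852
```

```bash
python3 -c "
from h import *
st();go(.5237,-.3099,.15,169.2)"
```

```text
9.2 [ 0.5477 -0.1776  0.2107] yaw 96.38862987290442 F [-0.2716  0.479  -0.806 ] M [-0.0165 -0.0139 -0.0176] op 0.08520336701276375 j [ 0.0351 -0.0251 -0.0185  0.0007 -1.5781 -1.4944]
row [-1.271, -0.001, 0.0] [0.0608, -0.1288, -0.0385]
```

{"fn": "step_arm", "kwargs": {
  "commands": [
    [-0.17,0,0,0,-0.03,-0.008,1],
    [-0.34,0,0,0,-0.06,-0.017,1],
    [-0.52,0,0,0,-0.09,-0.026,1],
    [-0.7,0,0,0,-0.12,-0.035,1],
    [-0.88,0,0,0,-0.129,-0.0385,1]
  ]
}}

```text
time_s: 9.82
position: [0.523, -0.3114, 0.2095]
tool_rot: [[-0.002, -0.839, 0.544], [0.0, 0.544, 0.839], [-1.0, 0.002, -0.001]]
contact_force: [0.4, -1.1, -0.3]
opening: 0.0854
```

```bash
python3 -c "
from h import *
st();go(.5237,-.3099,.15,169.2)"
```

```text
9.825 [ 0.523  -0.3114  0.2095] yaw 147.03865986533972 F [ 0.412  -1.1224 -0.3102] M [ 0.0342 -0.0211  0.001 ] op 0.085381267771773 j [-0.2081  0.0638  0.0696  0.0005 -1.5789 -0.3672]
row [-0.387, -0.001, -0.002] [0.0595, 0.0001, 0.0017]
```

{"fn": "step_arm", "kwargs": {
  "commands": [
    [-0.17,0,0,0,0,0.002,1],
    [-0.34,0,0,0.02,0,0.002,1],
    [-0.387,0,0,0.04,0,0.002,1],
    [-0.387,0,0,0.06,0,0.002,1],
    [-0.387,0,0,0.06,0,0.002,1]
  ]
}}

```text
time_s: 10.45
position: [0.5229, -0.3093, 0.1469]
tool_rot: [[-0.006, -0.982, 0.188], [0.002, 0.188, 0.982], [-1.0, 0.007, 0.0]]
contact_force: [0.0, -0.9, -0.4]
opening: 0.0855
```

Run:
```python
from h import *
st();go(.5237,-.3099,.028,169.2)
im,d=camera('wrist')
cv2.imwrite('pics/d.png',im)
for n in ['wrench_grip']:
    for b in boxes_of(n,'wrist'): print(n,b['conf'],towld('wrist',b['at']))
```

```text
10.45 [ 0.5229 -0.3093  0.1469] yaw 169.15173798037108 F [ 0.0106 -0.8664 -0.3677] M [0.0235 0.0012 0.0325] op 0.08549204711445113 j [-0.2049  0.0725 -0.0348 -0.0003 -1.4701  0.0156]
row [-0.001, 0.0, -0.007] [0.1189, -0.0016, -0.0005]
wrench_grip 0.6 [ 0.5281 -0.2716  0.0584]
```

View pics/d.png

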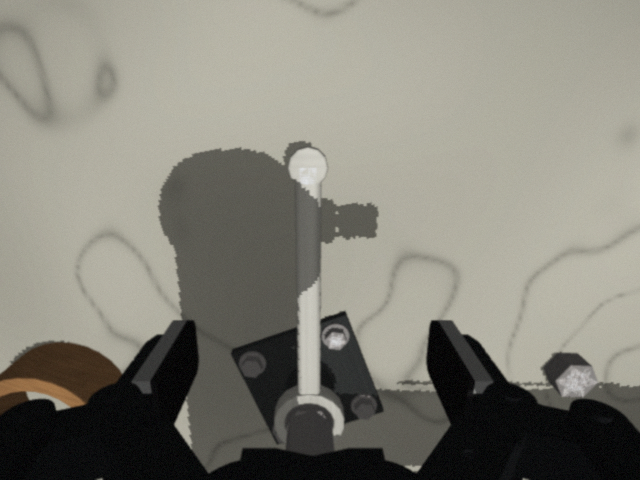

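The wrist view shows the handle at column ~310, centred between the fingers and parallel to them. The wooden ring at lower left lies on the swing side, so I'll check the clearance before moving.

Run:
```python
from h import *
c0=np.array([.549,-.1773])
for c in ['scene','side']:
    W=np.load(f'pics/a_{c}.npy').reshape(-1,3);d=W[:,:2]-c0;r=np.hypot(*d.T);a=np.degrees(np.arctan2(d[:,1],d[:,0]))
    m=(r<.3)&(W[:,2]>.012)&(a>-92)&(a<0)&(r>.08)
    X=W[m];print(c,len(X),'lo',X.min(0),'hi',X.max(0),'a',np.percentile(a[m],[0,1,50,99,100]),'r',np.percentile(r[m],[0,1,50,100]))
    h=np.histogram(X[:,2],bins=8);print(h)
    if len(X):
        t=X[X[:,2]>np.percentile(X[:,2],97)-.006];print(cv2.minEnclosingCircle(t[:,:2].astype(np.float32)))
```

```text
scene 1732 lo [ 0.7026 -0.2534  0.012 ] hi [ 0.8042 -0.1774  0.0519] a [-21.0296 -20.3429 -12.1524  -0.2496  -0.0179] r [0.1558 0.1586 0.208  0.2567]
(array([119, 117, 113, 114, 123, 123, 336, 687]), array([0.012 , 0.017 , 0.022 , 0.027 , 0.032 , 0.0369, 0.0419, 0.0469,
       0.0519]))
((0.7535383105278015, -0.20330102741718292), 0.050995148718357086)
side 840 lo [ 0.6996 -0.2508  0.0121] hi [ 0.8016 -0.1773  0.0516] a [-21.183  -19.7204 -12.1045  -0.4261  -0.002 ] r [0.1518 0.1535 0.2187 0.256 ]
(array([ 75,  84,  78,  89,  86,  86, 174, 168]), array([0.0121, 0.017 , 0.0219, 0.0269, 0.0318, 0.0367, 0.0417, 0.0466,
       0.0516]))
((0.751492977142334, -0.20363999903202057), 0.05263081192970276)
```

The ring is clear of the whole swing by about 40 mm. Descend and grip the handle.

{"fn": "step_arm", "kwargs": {
  "commands": [
    [0,0,-0.007,0.03,-0.001,0,1],
    [0,0,-0.007,0.06,-0.001,0,1],
    [0,0,-0.007,0.09,-0.001,0,1],
    [0,0,-0.007,0.119,-0.001,0,1],
    [0,0,-0.007,0.119,-0.001,0,1]
  ]
}}

```text
time_s: 11.18
position: [0.5237, -0.3098, 0.0294]
tool_rot: [[0.001, -0.982, 0.188], [-0.001, 0.188, 0.982], [-1.0, -0.002, -0.0]]
contact_force: [-0.4, -0.1, 0.5]
opening: 0.085
```

{"fn": "step_arm", "kwargs": {
  "commands": [
    [0,0,0,0,0,0,0],
    [0,0,0,0,0,0,0],
    [0,0,0,0,0,0,0],
    [0,0,0,0,0,0,0],
    [0,0,0,0,0,0,0]
  ],
  "squeeze": 50
}}

```text
time_s: 11.8
position: [0.5242, -0.3099, 0.0302]
tool_rot: [[0.003, -0.982, 0.188], [-0.001, 0.188, 0.982], [-1.0, -0.003, -0.001]]
contact_force: [-0.2, 1.1, 4.1]
opening: 0.015
```

Run:
```python
from h import *
st()
s=observe();p=s['position'];c=np.array([.549,-.1773]);d=p[:2]-c;r=np.hypot(*d);b0=np.arctan2(d[1],d[0]);print(r,np.degrees(b0))
R=s['tool_rot']
for k in np.arange(.1,.95,.1):
    t=np.r_[c+r*np.array([np.cos(b0+k),np.sin(b0+k)]),p[2]]-p
    print(round(k,2),(R.T@t).round(4))
```

```text
11.8 [ 0.5242 -0.3099  0.0302] yaw 169.15467599567214 F [-0.1901  1.1326  4.1429] M [ 0.2617  0.0054 -0.1049] op 0.014980887493823855 j [-0.205   0.1302 -0.19    0.0007 -1.2479  0.0155]
0.1349502787827264 -100.60196649565849
0.1 [ 0.     -0.0135  0.0007]
0.2 [ 0.0001 -0.0268  0.0028]
0.3 [ 0.0001 -0.0399  0.0062]
0.4 [ 0.0001 -0.0525  0.0109]
0.5 [ 0.0002 -0.0646  0.0168]
0.6 [ 0.0002 -0.0761  0.0239]
0.7 [ 0.0002 -0.0868  0.0321]
0.8 [ 0.0002 -0.0966  0.0413]
0.9 [ 0.0002 -0.1055  0.0515]
```

The handle is gripped (15 mm opening on a 16 mm bar). I'll swing it counter-clockwise, which is a negative turn about tool x.

{"fn": "step_arm", "kwargs": {
  "commands": [
    [-0.1,0,0,0,-0.0135,0.0007,0],
    [-0.2,0,0,0,-0.0268,0.0028,0],
    [-0.3,0,0,0,-0.0399,0.0062,0],
    [-0.4,0,0,0,-0.0525,0.0109,0],
    [-0.5,0,0,0,-0.0646,0.0168,0]
  ]
}}

```text
time_s: 12.42
position: [0.5911, -0.3062, 0.0303]
tool_rot: [[0.002, -0.951, -0.308], [-0.002, -0.308, 0.951], [-1.0, -0.002, -0.003]]
contact_force: [0.6, -0.2, 1.1]
opening: 0.0151
```

```bash
cat > arc.py <<'E'
from h import *
st()
s=observe();p=s['position'];c=np.array([.549,-.1773]);d=p[:2]-c;r=np.hypot(*d);b0=np.arctan2(d[1],d[0]);print(r,np.degrees(b0), 'turned',b0-np.radians(-100.6),'Ft',s['contact_force'][:2]@np.array([-np.sin(b0),np.cos(b0)]))
R=s['tool_rot'];yaw=np.arctan2(R[1,1],R[0,1])%(2*np.pi);print('yaw-bearing',np.degrees(yaw-b0))
for k in (.03,.06,.09,.12,.15):
    t=np.r_[c+.135*np.array([np.cos(b0+k),np.sin(b0+k)]),p[2]]-p
    print(round(k,2),(R.T@t).round(4))
E
python3 arc.py
```

```text
12.425 [ 0.5911 -0.3062  0.0303] yaw -162.05697923975296 F [ 0.5694 -0.2459  1.1374] M [-0.2792  0.015  -0.2341] op 0.015144663849888171 j [-0.1775  0.273  -0.0256  0.0015 -1.2695  0.4902]
0.13556585820338332 -71.92493683334781 turned 0.5004742654754322 Ft 0.4649603301490117
yaw-bearing 269.86795759359484
0.03 [ 0.     -0.004   0.0006]
0.06 [ 0.     -0.0081  0.0008]
0.09 [ 0.     -0.0121  0.0011]
0.12 [ 0.     -0.0162  0.0016]
0.15 [ 0.     -0.0202  0.0021]
```

{"fn": "step_arm", "kwargs": {
  "commands": [
    [-0.03,0,0,0,-0.004,0.0006,0],
    [-0.06,0,0,0,-0.0081,0.0008,0],
    [-0.09,0,0,0,-0.0121,0.0011,0]
  ]
}}

```text
time_s: 12.8
position: [0.6023, -0.302, 0.0303]
tool_rot: [[0.003, -0.92, -0.392], [-0.003, -0.392, 0.92], [-1.0, -0.002, -0.004]]
contact_force: [2.0, -5.6, -1.4]
opening: 0.0149
```

```bash
python3 arc.py
```

```text
12.8 [ 0.6023 -0.302   0.0303] yaw -156.89575744966822 F [ 1.9966 -5.5788 -1.4465] M [-1.6049 -0.7015 -0.3295] op 0.014920090498597868 j [-0.1677  0.2926 -0.002   0.0022 -1.2727  0.5703]
0.13566672115476378 -66.84595932330839 turned 0.5891191456603635 Ft -0.3578300722132418
yaw-bearing 269.95020187364014
0.03 [ 0.     -0.004   0.0007]
0.06 [ 0.     -0.0081  0.0009]
0.09 [ 0.     -0.0121  0.0012]
0.12 [ 0.     -0.0162  0.0017]
0.15 [ 0.     -0.0202  0.0022]
```

{"fn": "step_arm", "kwargs": {
  "commands": [
    [-0.03,0,0,0,-0.004,0.0007,0],
    [-0.06,0,0,0,-0.008,0.001,0]
  ]
}}

```text
time_s: 13.05
position: [0.6096, -0.2987, 0.0303]
tool_rot: [[0.004, -0.895, -0.447], [-0.004, -0.447, 0.895], [-1.0, -0.002, -0.005]]
contact_force: [3.5, -6.1, -1.3]
opening: 0.0149
```

```bash
python3 arc.py
```

```text
13.05 [ 0.6096 -0.2987  0.0303] yaw -153.45860716580364 F [ 3.4548 -6.1465 -1.3113] M [-1.983  -1.1533 -0.2856] op 0.014866462168734895 j [-0.1604  0.3039  0.0115  0.003  -1.2736  0.6228]
0.13571295176752562 -63.47306221448197 turned 0.647987305540382 Ft 0.34589516779791746
yaw-bearing 270.01445504867837
0.03 [ 0.     -0.004   0.0008]
0.06 [ 0.     -0.0081  0.001 ]
0.09 [ 0.     -0.0121  0.0013]
0.12 [ 0.     -0.0162  0.0017]
0.15 [ 0.     -0.0202  0.0022]
```

{"fn": "step_arm", "kwargs": {
  "commands": [
    [-0.03,0,0,0,-0.004,0.0007,0],
    [-0.05,0,0,0,-0.0067,0.001,0]
  ]
}}

```text
time_s: 13.3
position: [0.6156, -0.2957, 0.0303]
tool_rot: [[0.006, -0.871, -0.491], [-0.005, -0.491, 0.871], [-1.0, -0.003, -0.007]]
contact_force: [3.9, -7.1, -2.5]
opening: 0.0152
```

```bash
python3 arc.py
```

```text
13.3 [ 0.6156 -0.2957  0.0303] yaw -150.6075249262813 F [ 3.8898 -7.0958 -2.4502] M [-2.1407 -1.3109 -0.3258] op 0.015194758278269889 j [-0.1539  0.3124  0.0217  0.004  -1.2735  0.6657]
0.13583515526560108 -60.632084814263415 turned 0.6975717151489444 Ft -0.08996767213753584
yaw-bearing 270.0245598879821
0.03 [ 0.     -0.004   0.0009]
0.06 [ 0.     -0.0081  0.0011]
0.09 [ 0.     -0.0121  0.0014]
0.12 [ 0.     -0.0162  0.0018]
0.15 [ 0.     -0.0202  0.0023]
```

{"fn": "step_arm", "kwargs": {
  "commands": [
    [-0.03,0,0,0,-0.004,-0.0002,0],
    [-0.05,0,0,0,-0.0067,0.0,0]
  ]
}}

```text
time_s: 13.55
position: [0.6216, -0.2922, 0.0303]
tool_rot: [[0.006, -0.845, -0.534], [-0.005, -0.534, 0.845], [-1.0, -0.003, -0.007]]
contact_force: [1.4, -2.4, -2.1]
opening: 0.0149
```

```bash
python3 arc.py
```

```text
13.55 [ 0.6216 -0.2922  0.0303] yaw -147.69342951978305 F [ 1.4471 -2.3776 -2.1422] M [-0.6835 -0.6107 -0.2751] op 0.014938732651249053 j [-0.1474  0.3221  0.0337  0.0038 -1.2756  0.7102]
0.13593355860840245 -57.705440844352864 turned 0.7486512884575214 Ft -0.04698190350371135
yaw-bearing 270.0120113245698
0.03 [ 0.    -0.004  0.001]
0.06 [ 0.     -0.0081  0.0012]
0.09 [ 0.     -0.0121  0.0015]
0.12 [ 0.     -0.0162  0.0019]
0.15 [ 0.     -0.0202  0.0024]
```

{"fn": "step_arm", "kwargs": {
  "commands": [
    [-0.02,0,0,0,-0.0027,0.0,0],
    [-0.04,0,0,0,-0.0054,0.0,0]
  ]
}}

```text
time_s: 13.8
position: [0.6236, -0.2909, 0.0303]
tool_rot: [[0.0, -0.824, -0.567], [-0.006, -0.567, 0.824], [-1.0, 0.003, -0.005]]
contact_force: [-10.7, -9.0, 3.7]
opening: 0.0151
```

```bash
python3 arc.py
```

```text
13.8 [ 0.6236 -0.2909  0.0303] yaw -145.45111682242356 F [-10.658   -9.0332   3.7481] M [-2.8121  3.5589 -1.0065] op 0.0151272080087987 j [-0.1437  0.3293  0.0416  0.0063 -1.282   0.7449]
0.13586721535751675 -56.710643330323755 turned 0.7660137804679839 Ft -13.867093198280983
yaw-bearing 271.2595265079002
0.03 [-0.     -0.0041  0.0008]
0.06 [-0.     -0.0081  0.0009]
0.09 [-0.     -0.0122  0.0011]
0.12 [-0.0001 -0.0162  0.0015]
0.15 [-0.0001 -0.0202  0.0019]
```

The tangential force jumped to 14 N at 0.766 rad of swing, so the stop has been met. I'll press slightly more to confirm.

{"fn": "step_arm", "kwargs": {
  "commands": [
    [0,0,0,0,-0.002,0.0,0],
    [0,0,0,0,-0.004,0.0,0]
  ]
}}

```text
time_s: 14.05
position: [0.6235, -0.2909, 0.0302]
tool_rot: [[-0.007, -0.825, -0.565], [-0.008, -0.565, 0.825], [-1.0, 0.01, -0.003]]
contact_force: [-12.3, -9.5, 3.4]
opening: 0.0151
```

```bash
python3 arc.py
```

```text
14.05 [ 0.6235 -0.2909  0.0302] yaw -145.59678597439057 F [-12.2772  -9.5012   3.4155] M [-3.154   3.899  -0.8834] op 0.015097801348430931 j [-0.1422  0.334   0.0464  0.0093 -1.2888  0.7401]
0.13583663523432044 -56.74950912798009 turned 0.7653354443324668 Ft -15.476707436670415
yaw-bearing 271.15272315358953
0.03 [-0.     -0.0041  0.0008]
0.06 [-0.0001 -0.0081  0.0009]
0.09 [-0.0001 -0.0122  0.0011]
0.12 [-0.0002 -0.0162  0.0015]
0.15 [-0.0002 -0.0202  0.0019]
```

The handle doesn't move under 15 N, so it is at its stop. Release and rise straight up.

{"fn": "step_arm", "kwargs": {
  "commands": [
    [0,0,0,0,0,0.0,1],
    [0,0,0,0,0,0,1],
    [0,0,0,0,0,0,1],
    [0,0,0,0,0,0,1]
  ]
}}

```text
time_s: 14.55
position: [0.6238, -0.2905, 0.0303]
tool_rot: [[-0.007, -0.825, -0.566], [-0.008, -0.566, 0.825], [-1.0, 0.01, -0.003]]
contact_force: [0.4, -0.2, 0.7]
opening: 0.0849
```

{"fn": "step_arm", "kwargs": {
  "commands": [
    [0,0,0,-0.04,0,0,1],
    [0,0,0,-0.08,0,0,1],
    [0,0,0,-0.12,0,0,1],
    [0,0,0,-0.16,0,0,1],
    [0,0,0,-0.18,0,0,1]
  ]
}}

```text
time_s: 15.18
position: [0.6256, -0.2891, 0.2133]
tool_rot: [[-0.003, -0.825, -0.566], [-0.009, -0.566, 0.825], [-1.0, 0.007, -0.006]]
contact_force: [1.4, -0.5, 0.3]
opening: 0.0855
```

Run:
```python
from h import *
st();c0=np.array([.549,-.1773])
for c in ['wrist','scene','side']:
    im,d=camera(c);cv2.imwrite(f'pics/e_{c}.png',im);x=cloud(c,d).reshape(-1,3)
    dd=x[:,:2]-c0;r=np.hypot(*dd.T);a=np.degrees(np.arctan2(dd[:,1],dd[:,0]))
    h=x[(r<.2)&(r>.06)&(x[:,2]>.04)&(x[:,2]<.06)&(a<-35)&(a>-120)]
    if len(h)<20: print(c,len(h));continue
    q=h[:,:2]-h[:,:2].mean(0);w=np.linalg.svd(q)[2][0];w*=np.sign(-w[1]);print(c,len(h),np.degrees(np.arctan2(w[1],w[0])),np.degrees(np.median(np.arctan2(*(h[:,:2]-c0).T[::-1]))))
```

```text
15.175 [ 0.6256 -0.2891  0.2133] yaw -145.5428194322164 F [ 1.3831 -0.5099  0.2788] M [0.0288 0.0306 0.0121] op 0.08548227281983141 j [-0.139   0.2766  0.3124  0.0092 -1.6082  0.7407]
wrist 3532 -57.23326510843544 -56.778251222682904
scene 910 -57.317857189975086 -55.25349931561727
side 222 -59.91760993786194 -55.74264445271424
```

View pics/e_scene.png

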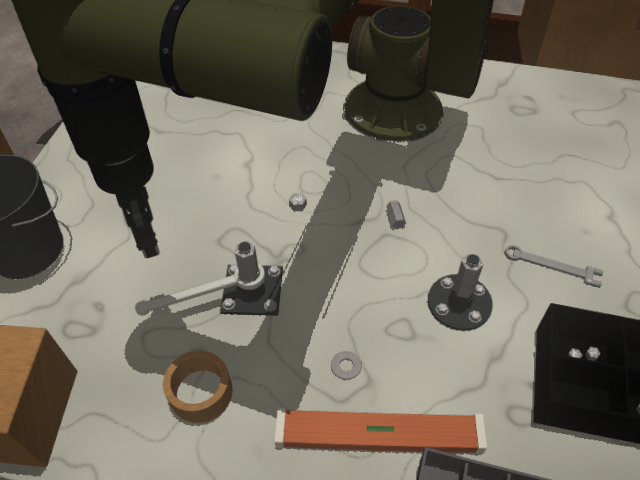

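View pics/e_wrist.png

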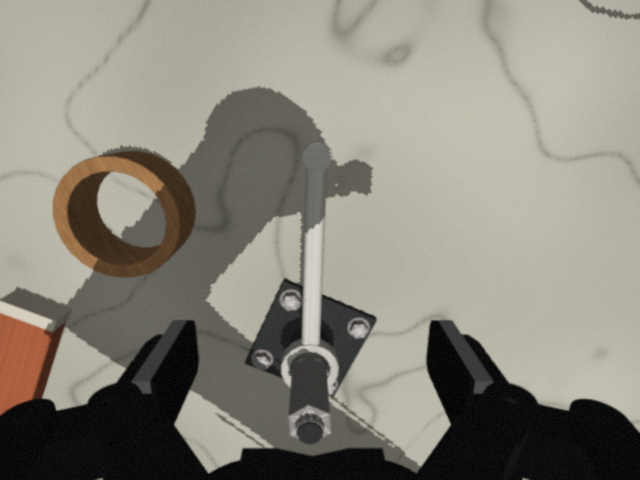

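The handle now lies at about -57°, with its end near (145,308) in the scene picture, and the gripper is well clear. Last, I'll check the nut angle in the wrist picture.

Run:
```python
from h import *
im=cv2.imread('pics/e_wrist.png');o=[]
for yaw in (None,97,152):
    k=cv2.convertScaleAbs(im,alpha=1.6)[380:460,260:360];k=cv2.resize(k,None,fx=2.6,fy=2.6,interpolation=cv2.INTER_CUBIC)
    if yaw:
        a=np.radians(yaw+30+60*np.arange(6));P=np.c_[.549+.01732*np.cos(a),-.1773+.01732*np.sin(a),np.full(6,.119)]
        q=((proj('wrist',P)-[260,380])*2.6).astype(np.int32);cv2.polylines(k,[q],True,(0,0,255),1)
    o.append(k)
cv2.imwrite('pics/f.png',np.hstack(o))
```

```text
(no output)
```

View pics/f.png

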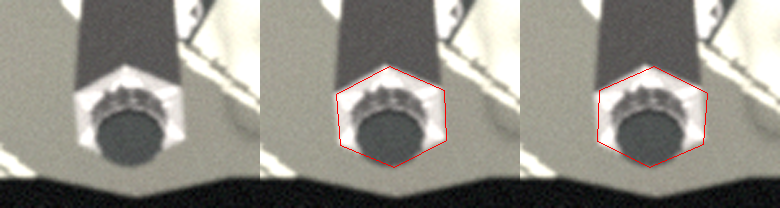

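The nut outline fits the 97° overlay, so it hasn't moved since it was released. Handing in.

```bash
python3 -c "
from h import *
print(finish_job());"
```

```text
the job is handed in; nothing more can be done
None
```

The job is done and handed in at about 15.3 s: the coupling nut is finger-tight, the spanner is at its lock stop, and the robot is clear of both.

- **Coupling nut:** I turned it clockwise about 55° (0.95 rad) until the moment rose from about 0.1 to 2.8 N m. The pads slipped a few degrees on the flats at the end. I regripped it aligned, and one more degree gave 1.9 N m at once, so it was at its stop. After the spanner swing, the last wrist picture still showed its flats at about 97°, where it had been left.
- **Spanner:** After releasing the nut, I swung the handle counter-clockwise about 0.766 rad. There the tangential force jumped to 14–15 N and the handle did not move when pressed further.
- **Final check of the handle:** After release, the wrist and scene cameras put it at about -57°, matching the stop. The side camera's fit gave -60°, but from few points, and its median bearing was -56°.
- **Forces and clearance:** The wrist force readings stayed below about 17 N. Nothing else was touched, and the gripper ended open about 0.21 m above the bench.

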